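# Clear the tasting board and present the cheese dish

### The job

First clear the two cheese rind ends off the wooden board into the metal scrap bin, leaving the small green cheese on the board and everything else where it is. Then take the dished plate by its hoop handle, lift it straight up clear of the counter, and only then turn it through about a quarter turn so that its red tab points squarely to the board's far edge (the one away from the robot, with the dark stripe), keeping the plate level and the loose red cheese ball centred in it all the while. Finish while still holding the plate level and still, about a hand's breadth (10 cm) above the middle of the board: do not put it down or let go.

Things in the scene. Friction and masses are not known exactly. Their poses are not given: they have to be found in the camera images.
- board: fixed wooden tasting board, 220 mm (its x) by 200 mm (its y), 18 mm thick; origin at the middle of its underside on the counter; its x axis points to its far edge (away from the robot, within 15 degrees of straight ahead), along which a thin dark stripe runs, its z up
- board_mid (a point): the middle of the board's top face, 18 mm above the counter; same axes as the board
- bin: fixed open metal scrap bin, 160 mm (its x) by 180 mm (its y), 65 mm high, walls and floor 4 mm; origin at the middle of its underside on the counter; stands to the left or the right of the board, the dish on the other side
- rind_a_mid (a point): centre of a loose cheese rind end lying on the board's left half: a chunky bar 50 mm long (its x) by 30 mm wide (its y) by 24 mm high, yellow with orange wax along its +y side, about 35 g; grip across the 30 mm
- rind_b_mid (a point): centre of the other rind end, the same, lying on the board's right half
- dish_grip (a point): centre of the black grip of the plate's hoop handle, over the plate's middle, 100 mm above its underside. 16 mm across (its x) by 60 mm long (its y) by 22 mm high; pinch it across the 16 mm, from above. x points to the red tab, z up; at the start x points to the robot's left (world +y) within about 20 degrees
- dish_rest (a point): where the ball's centre belongs: on the plate's axis, 26 mm above its underside; axes as dish_grip. Loose round white plate, 156 mm across, rim 21 mm high, about 300 g, on the counter. Its inside is a cone rising only 5 degrees to the lip: more tilt, or a jerk over 0.8 m/s2, sends the ball away
- dish_tab (a point): middle of the red tab on the plate's rim, 90 mm from the plate's axis along its x, 18 mm above its underside. The hoop (6 mm steel rod) rises from the rim at both ends of the y axis, 74 mm out, upright to 65 mm and then slanting in to the grip
- cheese_center (a point): centre of the loose round red cheese, a ball 36 mm across, 30 g, that starts in the middle of the plate
- wheel: small cylindrical cheese in green wax, 54 mm across, 28 mm high, standing on the board near its far edge; it stays; origin at the middle of its underside
- mustard: yellow jar with green lid, 64 mm across, 100 mm high, beyond the board; leave alone; origin at its underside
- olives: green glass jar with brass lid, 68 mm across, 110 mm high, beyond the board; leave alone; origin at its underside
- cup: blue ceramic cup, 72 mm across, 85 mm high, far left; leave alone; origin at its underside
- mill: small dark wooden pepper mill, 44 mm across, 75 mm high, between robot and board; leave alone; origin at its underside
- block: orange block of cheese with a paper band, 75 x 55 x 50 mm, far right; leave alone; origin at its underside
- can: small red and white can, 54 mm across, 60 mm high, between robot and board; leave alone; origin at its underside

How it is judged:
On the way, in this order (a step that is already met when the one before it is completed fails the run):
1. both rind ends lie in the scrap bin, let go (x of rind_a_mid in the frame of bin between -0.078 and 0.078 m and y of rind_a_mid in the frame of bin between -0.088 and 0.088 m and z of rind_a_mid in the frame of bin between 0 and 0.062 m and x of rind_b_mid in the frame of bin between -0.078 and 0.078 m and y of rind_b_mid in the frame of bin between -0.088 and 0.088 m and z of rind_b_mid in the frame of bin between 0 and 0.062 m and contact force between the fingers and rind_a below 0.1 N and contact force between the fingers and rind_b below 0.1 N), for 0.2 s.
2. the plate is held at least 3 cm clear of the counter, its tab still pointing well aside, the ball centred (height (world z) of dish_rest above 0.056 m and angle between the x axis of dish_grip and the x axis of board, either way round above 0.5 rad and distance between cheese_center and dish_rest below 0.015 m and contact force between the fingers and dish above 1 N), for 0.1 s.
At the end, for the whole second after the job is handed in: Both rind ends are in the bin; the fingers hold the plate still, 5 to 20 cm above the board, within 35 mm of its middle, red tab to the far edge within 8.5 degrees, tilt under 4 degrees, touching nothing else; the ball is within 15 mm of the plate's middle; the green cheese is on the board (x of rind_a_mid in the frame of bin between -0.078 and 0.078 m and y of rind_a_mid in the frame of bin between -0.088 and 0.088 m and z of rind_a_mid in the frame of bin between 0 and 0.062 m and x of rind_b_mid in the frame of bin between -0.078 and 0.078 m and y of rind_b_mid in the frame of bin between -0.088 and 0.088 m and z of rind_b_mid in the frame of bin between 0 and 0.062 m and distance between cheese_center and dish_rest below 0.015 m and horizontal distance between dish_rest and board_mid below 0.035 m and z of dish_rest in the frame of board_mid between 0.076 and 0.226 m and angle between the x axis of dish_grip and the x axis of board, either way round below 0.15 rad and x of dish_tab in the frame of board_mid above 0.04 m and angle between dish_grip's own z axis and vertical below 0.07 rad and contact force between the fingers and dish above 1 N and contact force between dish and board below 0.1 N and linear speed of dish below 0.03 m/s and z of wheel in the frame of board above 0.012 m); the arm keeps its last pose, push and grip.
It fails at once if the ball rolls more than 3 cm from the middle of the plate (distance between cheese_center and dish_rest above 0.03 m).
It fails at once if the plate is tipped by more than 15 degrees (angle between dish_grip's own z axis and vertical above 0.26 rad).
It fails at once if a bystander is pushed or carried more than 3 cm (distance of any of wheel, mustard, olives, cup, mill, block, can from where it was at the start of the episode above 0.03 m).
It also fails if it takes over 64 s, if anything falls off the work surface, if the arm or the gripper's body presses on something with over 40 N, if the wrist force passes 120 N, or if a joint passes its speed limit or range.

### The arm

A 7-joint arm with a two-finger parallel gripper is mounted at the origin on the work surface. World frame = base frame: x ahead of the robot, y to its left, z up, the work surface at z = 0. Lengths are in m, angles in rad, forces in N, time in s.
With the tool pointing down it reaches from about 0.4 to 0.875 m from the base axis. Payload 19.3 kg.
Tool frame: the origin (TCP) lies at the very end of the fingers, on their centre line; the grasp point (between the pads) lies 19 mm behind it; z points along the fingers, x is the direction in which the jaws open and shut, and the axes are right-handed (so a half turn about z gives the same grasp; the last joint's range is limited). The gripper opens to 85 mm and grips with 20 to 120 N. Pads are 22 mm wide; open, the fingers measure 114 mm over their backs; the gripper's body (76 mm by 85 mm) begins 54 mm behind the grasp point. The pads swing forward as they close: fully open they stand 13 mm farther back than shut.
Start: joints at [-1.223, 0.521, -0.036, 1.599, 0.021, 1.021, -0.113], TCP at [0.254, 0.571, 0.231] pointing down, gripper open.
Joint ranges: [-2.91, 2.91], [-0.3, 2.13], [-1.5, 1.42], [0.17, 2.43], [-1.26, 4.41], [0.16, 1.93], [-2.52, 2.52]. Speed limits (rad/s): [1.89, 1.89, 2.39, 2.39, 3.01, 3.01, 3.01].

### API

Orientations are given as [roll, pitch, yaw] about the fixed x, y, z axes, in that order (R = Rz(yaw) Ry(pitch) Rx(roll)).
In Python, from workcell import bot gives the robot as it stands.
- The arm moves only by the tool jog_arm, never from a script. Its argument "increments" is a list of rows, each an object of numbers: "wx", "wy", "wz": the turn, a rotation vector about the tool's x, y, z in degrees; "x", "y", "z": the shift along the tool's x, y, z in cm; "claw": the opening in per cent of the stroke, from 0 (shut) to 100 (fully open). A call has 1 to 10 rows; each row is the pose to reach, as a shift and turn from the pose measured when the call began, along the tool's axes at that moment; what a row does not reach only later rows make up. A row lasts 1/8 s, in which the tool goes at most 62.5 mm and 10.7 degrees, less where a joint would pass 70% of its speed; a pose out of reach is approached as far as the arm can. A call with a gripper value outside its range is refused whole. The fingers move at their own pace and stop on an object; "squeeze" is the grip in N (left out, the last holds). Time passes only in rows, so rows that repeat a pose let the fingers close. It gives the time, the measured TCP pose, the force and the opening at its end, in the units of the state.
- bot.observe(): the state, without advancing time (a new reading comes with each control period).
- bot.grab_frame(name): name is "scene" or "top" or "wrist"; returns a dict with "pixels" (400x640x3 uint8, red, green, blue), "fov_y" (degrees; the focal length in pixels is half the picture's height over the tangent of half this angle, whatever the lens; pixels are square), "cx", "cy" (the principal point, pixels), "origin" and "orientation" of the camera in the world. Camera axes: x right, y down, z forward; pixel columns grow to the right and rows downward; lengths in m; the calibration is good to about 2 mm. A picture is of the moment at which its call begins. There is no depth.
- bot.job_done(): hands the job in, once; it reports no verdict.
The state is a dict: "clock": time; "qpos": joint angles; "qd": joint speeds; "joint_efforts": joint torques, N m; "position": TCP position; "tool_rot": TCP orientation; "force": force on the tool from outside, world axes, zero at the start; "moment": the same for the moment, N m; "grip_width": finger opening in m.
Only numpy, scipy, OpenCV 4.12 (cv2) and the standard library are available. Lean on these libraries where they do the work, as an engineer would, in place of code of your own. Each camera call takes 0.05 s, during which the arm holds its last target.

## Working session

There is one attempt and no reset: what is moved stays moved. The work goes in short steps, Python scripts to look and compute and a tool call to move; the robot and the scene stay as the last step left them, time stands still between calls to the robot, and variables do not carry over. Pictures are saved under pics/ and viewed, and the job is handed in when it is done.

Besides the shell and the picture viewer there is one more tool, called after ">>>" as name([rows], argument=value, ...), one row to a line, values as JSON. jog_arm: Moves the arm, as the interface text tells. Its arguments: {"type":"object","properties":{"increments":{"type":"array","items":{"type":"object","properties":{"wx":{"type":"number"},"wy":{"type":"number"},"wz":{"type":"number"},"x":{"type":"number"},"y":{"type":"number"},"z":{"type":"number"},"claw":{"type":"number"}}}},"squeeze":{"type":"number"}},"required":["increments"]}

```bash
ls; mkdir -p pics; python3 - <<'E'
from workcell import bot
import cv2, pickle
print(bot.observe())
d={}
for n in ["scene","top","wrist"]:
    f=bot.grab_frame(n); d[n]=f
    cv2.imwrite(f"pics/{n}0.png",f["pixels"][:,:,::-1])
    print(n,{k:v for k,v in f.items() if k!="pixels"})
pickle.dump(d,open("f0.pkl","wb"))
E
```

```text
pics
{'clock': 0.0, 'qpos': array([-1.22319699,  0.5220521 , -0.03632994,  1.59998219,  0.02116573,
        1.02111841, -0.11279099]), 'qd': array([ 3.03405365e-05,  1.38996266e-04,  7.06054303e-04,  2.47122421e-04,
       -2.07390401e-04, -1.78173860e-04, -1.69868321e-03]), 'joint_efforts': array([-2.67647505e-03, -9.27132154e+01,  1.97863653e+00, -3.69955266e+01,
        1.77819299e-02,  8.01015180e-03, -4.16384887e-05]), 'position': array([0.25348073, 0.57092127, 0.23071121]), 'tool_rot': array([3.14153881e+00, 1.17540806e-03, 1.15297982e+00]), 'force': array([0.50563464, 0.03725743, 0.89478168]), 'moment': array([-0.0181388 ,  0.02598684,  0.00018062]), 'grip_width': 0.08552478168427176}
scene {'fov_y': 53.9193364894093, 'cx': 321.79641547002007, 'cy': 206.6989753561091, 'origin': array([ 1.26769894, -0.14301703,  0.55450943]), 'orientation': array([-2.13981678,  0.00966321,  1.28026185])}
top {'fov_y': 47.425862049217066, 'cx': 315.97779598173133, 'cy': 201.47514595658294, 'origin': array([0.38775826, 0.05051902, 1.35678774]), 'orientation': array([-3.01474423, -0.01734736, -1.56797368])}
wrist {'fov_y': 58.72575919110781, 'cx': 318.47063678237697, 'cy': 202.52667371830086, 'origin': array([0.1927334 , 0.59710382, 0.37357565]), 'orientation': array([ 2.87439786e+00, -6.04666571e-05,  1.15330897e+00])}
```

View pics/scene0.png

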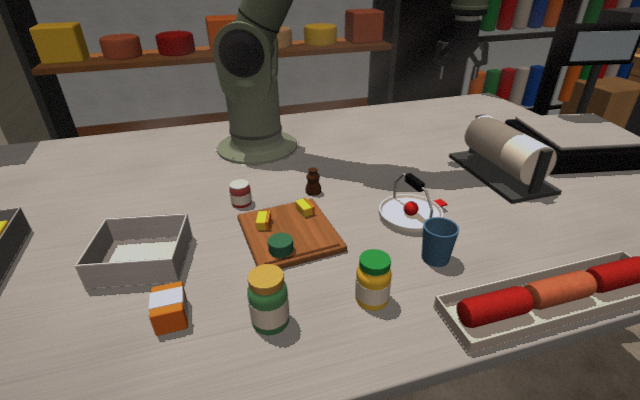

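View pics/top0.png

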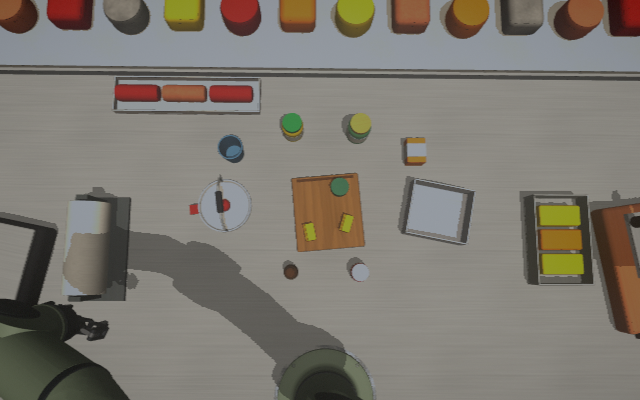

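The top view has far at the top and robot-left at the left. The dish is at about (224,205) with its tab at (194,209). The board is at (328,212), the rinds at (310,231) and (347,223), the wheel at (340,187) and the bin at (438,210). I'll segment these and cast rays.

```bash
cat > h.py <<'E'
import numpy as np, cv2
from scipy.spatial.transform import Rotation as R
def cam(f):
    h=f["pixels"].shape[0]; fl=h/2/np.tan(np.radians(f["fov_y"]/2))
    return fl,f["cx"],f["cy"],np.array(f["origin"]),R.from_euler("xyz",f["orientation"]).as_matrix()
def ray(f,p,z):
    fl,cx,cy,o,M=cam(f); p=np.atleast_2d(np.asarray(p,float))
    d=np.c_[(p[:,0]-cx)/fl,(p[:,1]-cy)/fl,np.ones(len(p))]@M.T
    return o+d*((z-o[2])/d[:,2])[:,None]
def proj(f,P):
    fl,cx,cy,o,M=cam(f); q=(np.atleast_2d(P)-o)@M
    return np.c_[q[:,0]/q[:,2]*fl+cx,q[:,1]/q[:,2]*fl+cy]
E
python3 - <<'E'
import pickle,cv2
d=pickle.load(open("f0.pkl","rb"))
im=d["top"]["pixels"][:,:,::-1]
cv2.imwrite("pics/topcrop.png",cv2.resize(im[165:285,180:380],None,fx=4,fy=4,interpolation=cv2.INTER_CUBIC))
im=d["scene"]["pixels"][:,:,::-1]
cv2.imwrite("pics/scenecrop.png",cv2.resize(im[160:280,225:465],None,fx=3.3,fy=3.3,interpolation=cv2.INTER_CUBIC))
E
```

```text
(no output)
```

View pics/topcrop.png

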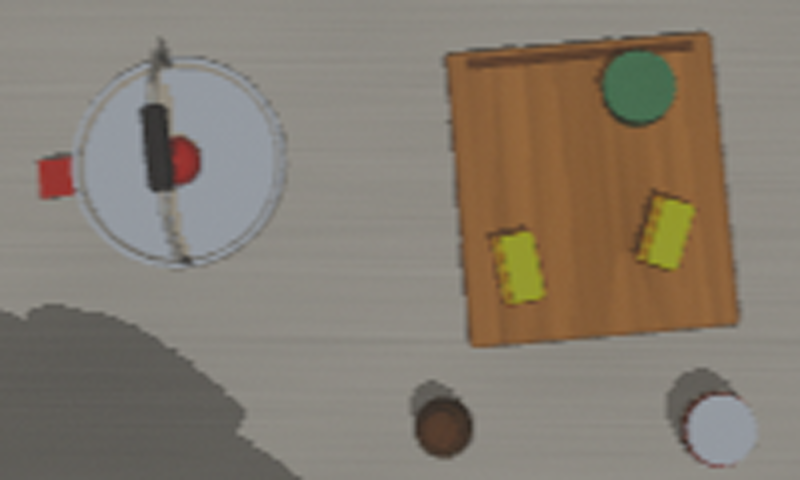

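View pics/scenecrop.png

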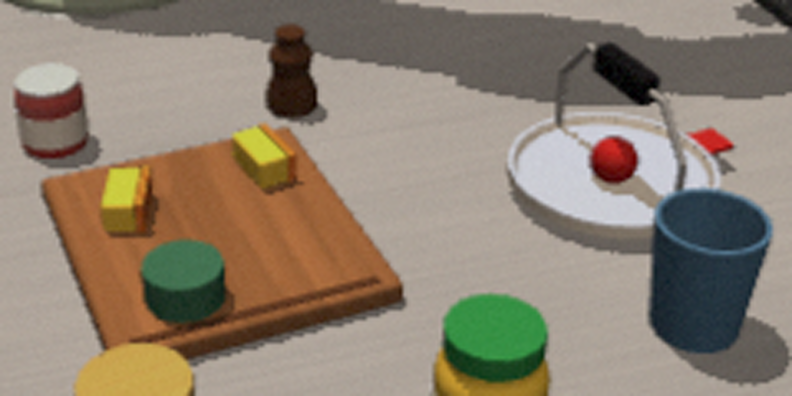

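```bash
cat > meas.py <<'E'
import pickle,cv2,numpy as np
from h import *
d=pickle.load(open("f0.pkl","rb"));f=d["top"]
im=f["pixels"]; hsv=cv2.cvtColor(im,cv2.COLOR_RGB2HSV).astype(int)
H,S,V=hsv[...,0],hsv[...,1],hsv[...,2]
def roi(m,x0,y0,x1,y1):
    o=np.zeros(m.shape,np.uint8); o[y0:y1,x0:x1]=m[y0:y1,x0:x1]; return o
def rect(name,m,z):
    c=max(cv2.findContours(m,cv2.RETR_EXTERNAL,cv2.CHAIN_APPROX_NONE)[0],key=cv2.contourArea)
    P=ray(f,c[:,0,:],z)[:,:2]
    r=cv2.minAreaRect((P*1000).astype(np.float32)); print(name,"area",cv2.contourArea(c),np.round(r[0],1),np.round(r[1],1),"ang",round(r[2],1))
    return r
rect("board",roi((H<20)&(S>100)|((H>20)&(H<90)&(S>90)),285,165,370,260),.018)
ye=(H>22)&(H<35)&(S>150)&(V>90)
rect("rindA",roi(ye,295,215,325,250),.042); rect("rindB",roi(ye,330,205,360,240),.042)
# orange sides
org=(H>8)&(H<21)&(S>160)
for n,b in (("A",(295,215,325,250)),("B",(330,205,360,240))):
    ys,xs=np.nonzero(roi(org&(V>110),*b)); print("orange",n,len(xs), ray(f,[[xs.mean(),ys.mean()]],.036) if len(xs) else None)
rect("tab",roi((H<6)&(S>150),185,195,205,220),.018)
rect("ball",roi((H<6)&(S>150),215,195,240,215),.026)
rect("grip",roi((V<70),205,180,235,225),.105)
rect("plate",roi((S<25)&(V>140),195,175,255,235),.021)
rect("wheel",roi((H>60)&(H<95)&(S>80),325,175,352,200),.028)
rect("bin",roi((S<35)&(V>60),395,170,480,250),.065)
rect("mill",roi(V<75,280,260,302,282),.075)
E
python3 meas.py
python3 - <<'E'
import pickle,cv2
d=pickle.load(open("f0.pkl","rb"))
im=d["top"]["pixels"][:,:,::-1]
cv2.imwrite("pics/bincrop.png",cv2.resize(im[165:260,385:485],None,fx=6,fy=6,interpolation=cv2.INTER_CUBIC))
E
```

```text
board area 4743.5 [528.7  -5.9] [218.  197.4] ang 5.2
rindA area 127.0 [468.2  46.1] [48.7 27.2] ang 11.5
rindB area 121.5 [493.5 -60.7] [27.5 47.9] ang 73.0
orange A 24 [[0.46730881 0.05663679 0.036     ]]
orange B 24 [[ 0.49889628 -0.05222947  0.036     ]]
tab area 48.5 [534.5 388.4] [24.3 20.5] ang 2.2
ball area 31.0 [547.3 293.4] [26.7 14.6] ang 1.6
grip area 95.5 [546.6 296.7] [58.9 16.4] ang 8.0
plate area 1491.0 [548.7 260.8] [176.6 100.5] ang 1.1
wheel area 201.0 [603.9 -40.1] [47.9 47.5] ang 0.3
bin area 6636.0 [ 532.6 -320.1] [228.3 249.8] ang 0.2
mill area 142.0 [356.   99.1] [37.3 37.1] ang 45.1
```

View pics/bincrop.png

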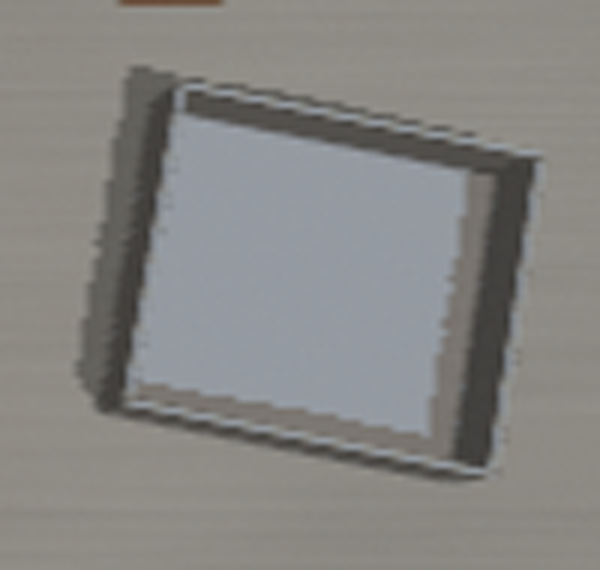

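```bash
cat > go.py <<'E'
import sys,numpy as np
from h import *
from workcell import bot
def go(*t):
    s=bot.observe(); R0=R.from_euler("xyz",s["tool_rot"]); p0=np.array(s["position"])
    print("t %.2f pos %s rpy %s F %s w %.4f"%(s["clock"],np.round(p0,4),np.round(np.degrees(s["tool_rot"]),2),np.round(s["force"],2),s["grip_width"]))
    for x,y,z,yaw in t:
        T=R.from_euler("xyz",[np.pi,0,np.radians(yaw)])
        dp=R0.inv().apply(np.array([x,y,z])-p0)*100; w=(R0.inv()*T).as_rotvec(degrees=True)
        print((x,y,z,yaw),"xyz cm",np.round(dp,2),"w deg",np.round(w,2))
if __name__=="__main__":
    a=np.array(sys.argv[1:],float).reshape(-1,4); go(*a)
E
python3 go.py .4682 .0461 .15 101.5
python3 - <<'E'
import pickle,cv2,numpy as np
from h import *
d=pickle.load(open("f0.pkl","rb"));f=d["top"]
P=ray(f,[(415,178.3),(475,190.8),(466.2,244.2),(402.5,233)],.065)[:,:2]
print(np.round(P,3),P.mean(0), cv2.minAreaRect((P*1000).astype(np.float32)))
E
```

```text
t 0.15 pos [0.2535 0.571  0.2309] rpy [1.800e+02 5.000e-02 6.606e+01] F [ 0.46 -0.45  0.34] w 0.0855
(np.float64(0.4682), np.float64(0.0461), np.float64(0.15), np.float64(101.5)) xyz cm [-39.26  40.92   8.12] w deg [-1.000e-02  5.000e-02 -3.544e+01]
[[ 0.622 -0.257]
 [ 0.586 -0.43 ]
 [ 0.432 -0.399]
 [ 0.463 -0.218]] [ 0.52581196 -0.3261642 ] ((524.7219848632812, -324.1567077636719), (183.5938262939453, 162.8680877685547), 78.39209747314453)
```

>>> jog_arm([
  {"x": -39.3,"y": 40.9,"z": 8.1,"wz": -35.4,"claw": 70},
  {"x": -39.3,"y": 40.9,"z": 8.1,"wz": -35.4,"claw": 70},
  {"x": -39.3,"y": 40.9,"z": 8.1,"wz": -35.4,"claw": 70},
  {"x": -39.3,"y": 40.9,"z": 8.1,"wz": -35.4,"claw": 70},
  {"x": -39.3,"y": 40.9,"z": 8.1,"wz": -35.4,"claw": 70},
  {"x": -39.3,"y": 40.9,"z": 8.1,"wz": -35.4,"claw": 70},
  {"x": -39.3,"y": 40.9,"z": 8.1,"wz": -35.4,"claw": 70},
  {"x": -39.3,"y": 40.9,"z": 8.1,"wz": -35.4,"claw": 70},
  {"x": -39.3,"y": 40.9,"z": 8.1,"wz": -35.4,"claw": 70},
  {"x": -39.3,"y": 40.9,"z": 8.1,"wz": -35.4,"claw": 70},
])

```text
schema error: expected keys wx, wy, wz, x, y, z, claw
```

```bash
python3 go.py .4682 .0461 .15 101.5  .4682 .0461 .02 101.5
```

```text
t 0.15 pos [0.2535 0.571  0.2309] rpy [1.800e+02 5.000e-02 6.606e+01] F [ 0.46 -0.45  0.34] w 0.0855
(np.float64(0.4682), np.float64(0.0461), np.float64(0.15), np.float64(101.5)) xyz cm [-39.26  40.92   8.12] w deg [-1.000e-02  5.000e-02 -3.544e+01]
(np.float64(0.4682), np.float64(0.0461), np.float64(0.02), np.float64(101.5)) xyz cm [-39.24  40.92  21.12] w deg [-1.000e-02  5.000e-02 -3.544e+01]
```

All seven keys are needed in each row.

>>> jog_arm([
  {"wx": 0,"wy": 0,"wz": -35.4,"x": -39.3,"y": 40.9,"z": 8.1,"claw": 70},
  {"wx": 0,"wy": 0,"wz": -35.4,"x": -39.3,"y": 40.9,"z": 8.1,"claw": 70},
  {"wx": 0,"wy": 0,"wz": -35.4,"x": -39.3,"y": 40.9,"z": 8.1,"claw": 70},
  {"wx": 0,"wy": 0,"wz": -35.4,"x": -39.3,"y": 40.9,"z": 8.1,"claw": 70},
  {"wx": 0,"wy": 0,"wz": -35.4,"x": -39.3,"y": 40.9,"z": 8.1,"claw": 70},
  {"wx": 0,"wy": 0,"wz": -35.4,"x": -39.3,"y": 40.9,"z": 8.1,"claw": 70},
  {"wx": 0,"wy": 0,"wz": -35.4,"x": -39.3,"y": 40.9,"z": 8.1,"claw": 70},
  {"wx": 0,"wy": 0,"wz": -35.4,"x": -39.3,"y": 40.9,"z": 8.1,"claw": 70},
  {"wx": 0,"wy": 0,"wz": -35.4,"x": -39.3,"y": 40.9,"z": 8.1,"claw": 70},
  {"wx": 0,"wy": 0,"wz": -35.4,"x": -39.3,"y": 40.9,"z": 8.1,"claw": 70},
])

```text
clock: 1.4
position: [0.4684, 0.0418, 0.1496]
tool_rot: [-3.14, 0.002, 1.765]
force: [-1.2, 0.7, -0.8]
grip_width: 0.0601
```

```bash
python3 go.py .4682 .0461 .15 101.5  .4682 .0461 .02 101.5
```

```text
t 1.40 pos [0.4684 0.0418 0.1496] rpy [-1.7992e+02  1.0000e-01  1.0114e+02] F [-1.17  0.68 -0.81] w 0.0601
(np.float64(0.4682), np.float64(0.0461), np.float64(0.15), np.float64(101.5)) xyz cm [ 0.43  0.06 -0.04] w deg [-0.08  0.1  -0.36]
(np.float64(0.4682), np.float64(0.0461), np.float64(0.02), np.float64(101.5)) xyz cm [ 0.45  0.08 12.96] w deg [-0.08  0.1  -0.36]
```

>>> jog_arm([
  {"wx": 0,"wy": 0,"wz": -0.4,"x": 0.4,"y": 0.1,"z": 0,"claw": 70},
  {"wx": 0,"wy": 0,"wz": -0.4,"x": 0.4,"y": 0.1,"z": 0,"claw": 70},
  {"wx": 0,"wy": 0,"wz": -0.4,"x": 0.4,"y": 0.1,"z": 0,"claw": 70},
])

```text
clock: 1.78
position: [0.4684, 0.0471, 0.1498]
tool_rot: [-3.14, 0.002, 1.774]
force: [0.4, -0.0, 0.5]
grip_width: 0.0599
```

```bash
cat > look.py <<'E'
import sys,cv2,pickle
from workcell import bot
n,tag=sys.argv[1:3]
f=bot.grab_frame(n); cv2.imwrite(f"pics/{n}{tag}.png",f["pixels"][:,:,::-1]); pickle.dump(f,open(f"{n}{tag}.pkl","wb"))
E
python3 look.py wrist 1; python3 go.py .4682 .0461 .02 101.5
```

```text
t 1.82 pos [0.4685 0.0469 0.1498] rpy [-1.7994e+02  9.0000e-02  1.0165e+02] F [ 0.07  0.13 -0.3 ] w 0.0600
(np.float64(0.4682), np.float64(0.0461), np.float64(0.02), np.float64(101.5)) xyz cm [-0.06 -0.03 12.98] w deg [-0.06  0.09  0.15]
```

View pics/wrist1.png

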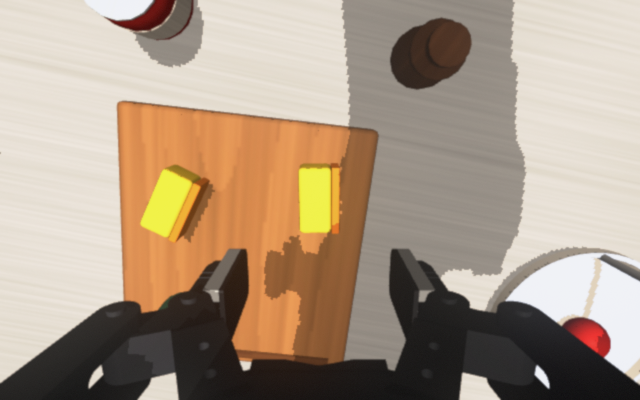

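```bash
cat > rw.py <<'E'
import pickle,sys
from h import *
f=pickle.load(open(sys.argv[1],"rb"))
hsv=cv2.cvtColor(f["pixels"],cv2.COLOR_RGB2HSV).astype(int);H,S,V=hsv[...,0],hsv[...,1],hsv[...,2]
m=((H>24)&(H<35)&(S>120)&(V>150)).astype(np.uint8)
for c in cv2.findContours(m,cv2.RETR_EXTERNAL,cv2.CHAIN_APPROX_NONE)[0]:
    if cv2.contourArea(c)<200: continue
    print(np.round(c[:,0].mean(0)),[ (np.round(a,1)) for a in cv2.minAreaRect((ray(f,c[:,0],.042)[:,:2]*1000).astype(np.float32))])
E
python3 rw.py wrist1.pkl
```

```text
[165. 203.] [array([493.9, -63.3]), array([22.2, 48.5]), np.float64(73.5)]
[314. 200.] [array([469.7,  43.1]), array([48.4, 21.8]), np.float64(12.1)]
```

>>> jog_arm([
  {"wx": 0,"wy": 0,"wz": 0,"x": 0,"y": 0,"z": 6,"claw": 70},
  {"wx": 0,"wy": 0,"wz": 0,"x": 0,"y": 0,"z": 10,"claw": 70},
  {"wx": 0,"wy": 0,"wz": 0,"x": 0,"y": 0,"z": 13,"claw": 70},
  {"wx": 0,"wy": 0,"wz": 0,"x": 0,"y": 0,"z": 13,"claw": 70},
  {"wx": 0,"wy": 0,"wz": 0,"x": 0,"y": 0,"z": 13,"claw": 5},
  {"wx": 0,"wy": 0,"wz": 0,"x": 0,"y": 0,"z": 13,"claw": 5},
  {"wx": 0,"wy": 0,"wz": 0,"x": 0,"y": 0,"z": 13,"claw": 5},
  {"wx": 0,"wy": 0,"wz": 0,"x": 0,"y": 0,"z": 13,"claw": 5},
], squeeze=40)

```text
clock: 2.82
position: [0.4691, 0.0469, 0.0213]
tool_rot: [3.14, 0.002, 1.774]
force: [-1.3, 0.6, 7.0]
grip_width: 0.029
```

```bash
python3 go.py .4691 .0469 .17 101.6 .4917 -.319 .17 78.5 .4917 -.319 .03 78.5
```

```text
t 2.83 pos [0.4691 0.0469 0.0213] rpy [1.7994e+02 9.0000e-02 1.0165e+02] F [-1.29  0.62  6.99] w 0.0290
(np.float64(0.4691), np.float64(0.0469), np.float64(0.17), np.float64(101.6)) xyz cm [ -0.03   0.02 -14.87] w deg [0.06 0.09 0.05]
(np.float64(0.4917), np.float64(-0.319), np.float64(0.17), np.float64(78.5)) xyz cm [-36.32  -5.16 -14.83] w deg [ 0.08  0.07 23.15]
(np.float64(0.4917), np.float64(-0.319), np.float64(0.03), np.float64(78.5)) xyz cm [-36.3   -5.17  -0.83] w deg [ 0.08  0.07 23.15]
```

>>> jog_arm([
  {"wx": 0,"wy": 0,"wz": 0,"x": 0,"y": 0,"z": -5,"claw": 5},
  {"wx": 0,"wy": 0,"wz": 0,"x": 0,"y": 0,"z": -10,"claw": 5},
  {"wx": 0,"wy": 0,"wz": 3,"x": -4,"y": -0.6,"z": -14.8,"claw": 5},
  {"wx": 0,"wy": 0,"wz": 6,"x": -9,"y": -1.3,"z": -14.8,"claw": 5},
  {"wx": 0,"wy": 0,"wz": 10,"x": -15,"y": -2.2,"z": -14.8,"claw": 5},
  {"wx": 0,"wy": 0,"wz": 14,"x": -21,"y": -3,"z": -14.8,"claw": 5},
  {"wx": 0,"wy": 0,"wz": 18,"x": -27,"y": -3.9,"z": -14.8,"claw": 5},
  {"wx": 0,"wy": 0,"wz": 21,"x": -32.5,"y": -4.6,"z": -14.8,"claw": 5},
  {"wx": 0,"wy": 0,"wz": 23.2,"x": -36.3,"y": -5.2,"z": -14.8,"claw": 5},
  {"wx": 0,"wy": 0,"wz": 23.2,"x": -36.3,"y": -5.2,"z": -14.8,"claw": 5},
])

```text
clock: 4.08
position: [0.4906, -0.322, 0.1709]
tool_rot: [3.138, 0.002, 1.365]
force: [-0.8, 1.5, -0.4]
grip_width: 0.0293
```

```bash
python3 look.py wrist 2; python3 go.py .4917 -.319 .03 78.5
```

```text
t 4.12 pos [ 0.491  -0.3199  0.1707] rpy [1.7984e+02 7.0000e-02 7.8340e+01] F [ 0.82  1.3  -1.04] w 0.0293
(np.float64(0.4917), np.float64(-0.319), np.float64(0.03), np.float64(78.5)) xyz cm [1.200e-01 1.000e-02 1.407e+01] w deg [ 0.16  0.07 -0.16]
```

View pics/wrist2.png

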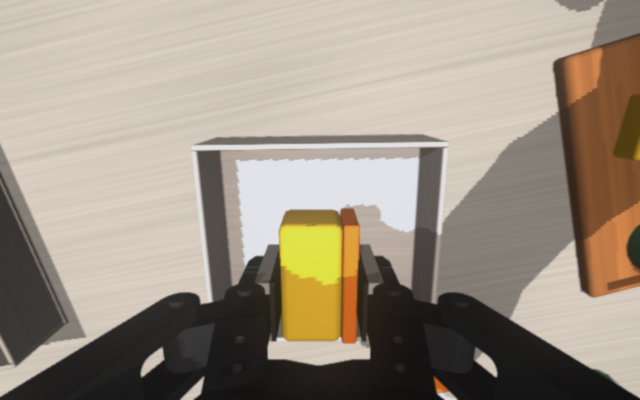

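The rind is held squarely over the bin. Its near rim is the straight line at row 145, columns 193 to 447, so it's aligned. I'll lower and release.

>>> jog_arm([
  {"wx": 0,"wy": 0,"wz": 0,"x": 0,"y": 0,"z": 5,"claw": 5},
  {"wx": 0,"wy": 0,"wz": 0,"x": 0.1,"y": 0,"z": 10,"claw": 5},
  {"wx": 0,"wy": 0,"wz": 0,"x": 0.1,"y": 0,"z": 14,"claw": 5},
  {"wx": 0,"wy": 0,"wz": 0,"x": 0.1,"y": 0,"z": 14,"claw": 5},
  {"wx": 0,"wy": 0,"wz": 0,"x": 0.1,"y": 0,"z": 15,"claw": 60},
  {"wx": 0,"wy": 0,"wz": 0,"x": 0.1,"y": 0,"z": 15,"claw": 60},
  {"wx": 0,"wy": 0,"wz": 0,"x": 0.1,"y": 0,"z": 15,"claw": 60},
  {"wx": 0,"wy": 0,"wz": 0,"x": 0.1,"y": 0,"z": 10,"claw": 60},
  {"wx": 0,"wy": 0,"wz": 0,"x": 0.1,"y": 0,"z": 4,"claw": 65},
  {"wx": 0,"wy": 0,"wz": 0,"x": 0.1,"y": 0,"z": 0,"claw": 70},
])

```text
clock: 5.38
position: [0.4917, -0.3192, 0.1742]
tool_rot: [3.136, 0.002, 1.367]
force: [-0.7, -0.4, -0.8]
grip_width: 0.0599
```

```bash
python3 go.py .495 -.0597 .15 73.4
```

```text
t 5.38 pos [ 0.4917 -0.3192  0.1742] rpy [1.7967e+02 1.1000e-01 7.8330e+01] F [-0.66 -0.38 -0.77] w 0.0599
(np.float64(0.495), np.float64(-0.0597), np.float64(0.15), np.float64(73.4)) xyz cm [25.49 -4.93  2.34] w deg [0.33 0.1  4.93]
```

>>> jog_arm([
  {"wx": 0.3,"wy": 0.1,"wz": 1,"x": 5,"y": -1,"z": 0.3,"claw": 70},
  {"wx": 0.3,"wy": 0.1,"wz": 2,"x": 11,"y": -2.1,"z": 1,"claw": 70},
  {"wx": 0.3,"wy": 0.1,"wz": 3,"x": 17,"y": -3.3,"z": 1.8,"claw": 70},
  {"wx": 0.3,"wy": 0.1,"wz": 4.9,"x": 22.5,"y": -4.4,"z": 2.3,"claw": 70},
  {"wx": 0.3,"wy": 0.1,"wz": 4.9,"x": 25.5,"y": -4.9,"z": 2.3,"claw": 70},
  {"wx": 0.3,"wy": 0.1,"wz": 4.9,"x": 25.5,"y": -4.9,"z": 2.3,"claw": 70},
  {"wx": 0.3,"wy": 0.1,"wz": 4.9,"x": 25.5,"y": -4.9,"z": 2.3,"claw": 70},
])

```text
clock: 6.25
position: [0.4955, -0.0604, 0.1509]
tool_rot: [3.14, 0.0, 1.281]
force: [-0.4, -1.0, -0.7]
grip_width: 0.0599
```

```bash
python3 look.py wrist 3; python3 rw.py wrist3.pkl; python3 go.py .495 -.0597 .021 73.4
```

```text
[ 13. 280.] [array([ 489. , -308.8]), array([20.7, 45.4]), np.float64(79.0)]
[314. 197.] [array([493.9, -64. ]), array([21.9, 47.8]), np.float64(73.9)]
t 6.30 pos [ 0.4954 -0.0607  0.1508] rpy [179.93   0.    73.36] F [ 0.45 -0.74 -0.2 ] w 0.0599
(np.float64(0.495), np.float64(-0.0597), np.float64(0.021), np.float64(73.4)) xyz cm [ 0.09 -0.09 12.98] w deg [ 0.07  0.   -0.04]
```

View pics/wrist3.png

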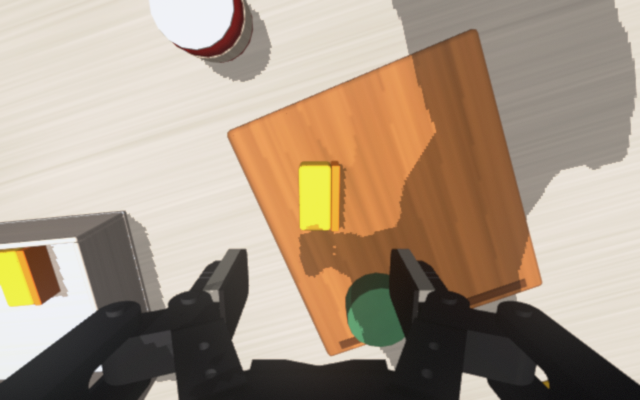

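Rind A lies in the bin at the lower left, around (13,280). Rind B is squarely aligned at (320,197). I'll descend and grip it.

>>> jog_arm([
  {"wx": 0,"wy": 0,"wz": 0,"x": 0,"y": 0,"z": 6,"claw": 70},
  {"wx": 0,"wy": 0,"wz": 0,"x": 0,"y": 0,"z": 10,"claw": 70},
  {"wx": 0,"wy": 0,"wz": 0,"x": 0,"y": 0,"z": 13,"claw": 70},
  {"wx": 0,"wy": 0,"wz": 0,"x": 0,"y": 0,"z": 13,"claw": 70},
  {"wx": 0,"wy": 0,"wz": 0,"x": 0,"y": 0,"z": 13,"claw": 5},
  {"wx": 0,"wy": 0,"wz": 0,"x": 0,"y": 0,"z": 13,"claw": 5},
  {"wx": 0,"wy": 0,"wz": 0,"x": 0,"y": 0,"z": 13,"claw": 5},
  {"wx": 0,"wy": 0,"wz": 0,"x": 0,"y": 0,"z": 13,"claw": 5},
])

```text
clock: 7.3
position: [0.4964, -0.0612, 0.0223]
tool_rot: [3.138, -0.0, 1.28]
force: [-1.3, -1.5, 5.7]
grip_width: 0.0291
```

```bash
python3 go.py .5603 -.333 .17 78.5
```

```text
t 7.30 pos [ 0.4964 -0.0612  0.0223] rpy [ 1.798e+02 -1.000e-02  7.333e+01] F [-1.25 -1.48  5.73] w 0.0291
(np.float64(0.5603), np.float64(-0.333), np.float64(0.17), np.float64(78.5)) xyz cm [-24.2   13.97 -14.73] w deg [ 0.2  -0.01 -5.17]
```

>>> jog_arm([
  {"wx": 0.2,"wy": 0,"wz": 0,"x": 0,"y": 0,"z": -5,"claw": 5},
  {"wx": 0.2,"wy": 0,"wz": 0,"x": 0,"y": 0,"z": -10,"claw": 5},
  {"wx": 0.2,"wy": 0,"wz": -1,"x": -4,"y": 2.3,"z": -14.7,"claw": 5},
  {"wx": 0.2,"wy": 0,"wz": -2,"x": -9,"y": 5.2,"z": -14.7,"claw": 5},
  {"wx": 0.2,"wy": 0,"wz": -3,"x": -14,"y": 8.1,"z": -14.7,"claw": 5},
  {"wx": 0.2,"wy": 0,"wz": -4,"x": -19,"y": 11,"z": -14.7,"claw": 5},
  {"wx": 0.2,"wy": 0,"wz": -5.2,"x": -23,"y": 13.2,"z": -14.7,"claw": 5},
  {"wx": 0.2,"wy": 0,"wz": -5.2,"x": -24.2,"y": 14,"z": -14.7,"claw": 5},
  {"wx": 0.2,"wy": 0,"wz": -5.2,"x": -24.2,"y": 14,"z": -14.7,"claw": 5},
  {"wx": 0.2,"wy": 0,"wz": -5.2,"x": -24.2,"y": 14,"z": -14.7,"claw": 5},
])

```text
clock: 8.55
position: [0.5608, -0.3314, 0.1702]
tool_rot: [3.141, -0.001, 1.372]
force: [-0.4, 1.0, -0.6]
grip_width: 0.0291
```

```bash
python3 look.py wrist 4; python3 go.py .5603 -.333 .03 78.5
```

```text
t 8.60 pos [ 0.5608 -0.3315  0.1702] rpy [ 1.7998e+02 -3.0000e-02  7.8630e+01] F [ 0.52  0.19 -0.71] w 0.0293
(np.float64(0.5603), np.float64(-0.333), np.float64(0.03), np.float64(78.5)) xyz cm [-0.17 -0.03 14.02] w deg [ 0.02 -0.03  0.13]
```

View pics/wrist4.png

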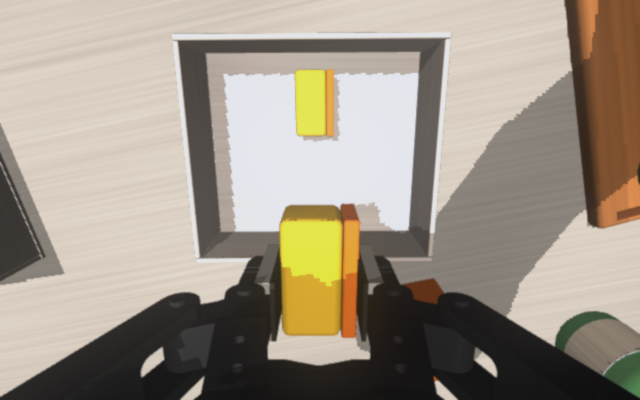

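```bash
python3 -c "
import pickle
from h import *
f=pickle.load(open('wrist4.pkl','rb'))
P=ray(f,[(175,37),(450,35),(433,259),(197,260)],.065);print(P.round(3),P.mean(0))
print(ray(f,[(313,103)],.028))"
```

```text
[[ 0.436 -0.401  0.065]
 [ 0.47  -0.228  0.065]
 [ 0.623 -0.256  0.065]
 [ 0.588 -0.431  0.065]] [ 0.52924641 -0.32904658  0.065     ]
[[ 0.49325115 -0.32276618  0.028     ]]
```

The bin centre comes out at (0.529,-0.329), so B's drop point is well inside. I'll lower and release.

>>> jog_arm([
  {"wx": 0,"wy": 0,"wz": 0,"x": 0,"y": 0,"z": 5,"claw": 5},
  {"wx": 0,"wy": 0,"wz": 0,"x": 0,"y": 0,"z": 10,"claw": 5},
  {"wx": 0,"wy": 0,"wz": 0,"x": 0,"y": 0,"z": 14,"claw": 5},
  {"wx": 0,"wy": 0,"wz": 0,"x": 0,"y": 0,"z": 14,"claw": 5},
  {"wx": 0,"wy": 0,"wz": 0,"x": 0,"y": 0,"z": 15,"claw": 60},
  {"wx": 0,"wy": 0,"wz": 0,"x": 0,"y": 0,"z": 15,"claw": 60},
  {"wx": 0,"wy": 0,"wz": 0,"x": 0,"y": 0,"z": 15,"claw": 60},
  {"wx": 0,"wy": 0,"wz": 0,"x": 0,"y": 0,"z": 10,"claw": 60},
  {"wx": 0,"wy": 0,"wz": 0,"x": 0,"y": 0,"z": 4,"claw": 60},
  {"wx": 0,"wy": 0,"wz": 0,"x": 0,"y": 0,"z": -4,"claw": 60},
])

```text
clock: 9.85
position: [0.5606, -0.3314, 0.1953]
tool_rot: [3.141, -0.001, 1.372]
force: [1.1, -0.5, 0.4]
grip_width: 0.0515
```

```bash
python3 look.py wrist 5; python3 go.py .46 .27 .26 98 .5 .27 .24 98
```

```text
t 9.90 pos [ 0.5633 -0.3332  0.204 ] rpy [1.7939e+02 1.2000e-01 7.8590e+01] F [ 2.66 -2.3  10.16] w 0.0509
(np.float64(0.46), np.float64(0.27), np.float64(0.26), np.float64(98.0)) xyz cm [ 57.07 -22.    -5.95] w deg [  0.58   0.22 -19.41]
(np.float64(0.5), np.float64(0.27), np.float64(0.24), np.float64(98.0)) xyz cm [ 57.87 -18.1   -3.91] w deg [  0.58   0.22 -19.41]
```

View pics/wrist5.png

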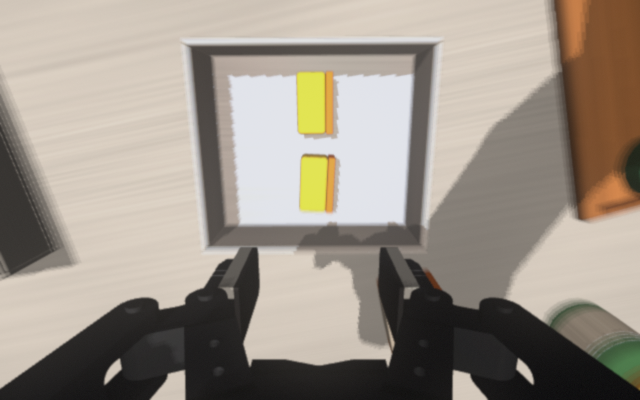

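Both rinds lie in the bin at (315,103) and (317,183). Now I'll move above the dish.

```bash
python3 go.py .546 .2967 .24 98
```

```text
t 9.90 pos [ 0.5633 -0.3332  0.204 ] rpy [1.7939e+02 1.2000e-01 7.8590e+01] F [ 2.66 -2.3  10.16] w 0.0509
(np.float64(0.546), np.float64(0.2967), np.float64(0.24), np.float64(98.0)) xyz cm [ 61.39 -14.12  -3.88] w deg [  0.58   0.22 -19.41]
```

>>> jog_arm([
  {"wx": 0.6,"wy": 0.2,"wz": 0,"x": 3,"y": -0.7,"z": -3.9,"claw": 60},
  {"wx": 0.6,"wy": 0.2,"wz": -2,"x": 9,"y": -2.1,"z": -3.9,"claw": 60},
  {"wx": 0.6,"wy": 0.2,"wz": -4,"x": 15,"y": -3.5,"z": -3.9,"claw": 60},
  {"wx": 0.6,"wy": 0.2,"wz": -7,"x": 21,"y": -4.8,"z": -3.9,"claw": 60},
  {"wx": 0.6,"wy": 0.2,"wz": -10,"x": 27,"y": -6.2,"z": -3.9,"claw": 60},
  {"wx": 0.6,"wy": 0.2,"wz": -12,"x": 33,"y": -7.6,"z": -3.9,"claw": 60},
  {"wx": 0.6,"wy": 0.2,"wz": -14,"x": 39,"y": -9,"z": -3.9,"claw": 60},
  {"wx": 0.6,"wy": 0.2,"wz": -16,"x": 45,"y": -10.4,"z": -3.9,"claw": 60},
  {"wx": 0.6,"wy": 0.2,"wz": -18,"x": 51,"y": -11.7,"z": -3.9,"claw": 60},
  {"wx": 0.6,"wy": 0.2,"wz": -19.4,"x": 56,"y": -12.9,"z": -3.9,"claw": 60},
])

```text
clock: 11.15
position: [0.547, 0.2439, 0.2413]
tool_rot: [3.141, -0.0, 1.712]
force: [1.1, -0.8, -0.1]
grip_width: 0.0512
```

```bash
python3 go.py .546 .2967 .24 98
```

```text
t 11.15 pos [0.547  0.2439 0.2413] rpy [ 1.7994e+02 -1.0000e-02  9.8090e+01] F [ 1.11 -0.79 -0.12] w 0.0512
(np.float64(0.546), np.float64(0.2967), np.float64(0.24), np.float64(98.0)) xyz cm [5.24 0.65 0.14] w deg [ 0.06 -0.01  0.09]
```

>>> jog_arm([
  {"wx": 0,"wy": 0,"wz": 0,"x": 3,"y": 0.4,"z": 0,"claw": 60},
  {"wx": 0,"wy": 0,"wz": 0,"x": 5.2,"y": 0.6,"z": 0,"claw": 60},
  {"wx": 0,"wy": 0,"wz": 0,"x": 5.2,"y": 0.6,"z": 0,"claw": 60},
  {"wx": 0,"wy": 0,"wz": 0,"x": 5.2,"y": 0.6,"z": 0,"claw": 60},
])

```text
clock: 11.65
position: [0.546, 0.2949, 0.2415]
tool_rot: [3.14, 0.0, 1.711]
force: [0.4, -0.8, 0.0]
grip_width: 0.0517
```

```bash
python3 look.py wrist 6;python3 look.py top 6; python3 go.py .546 .2967 .24 98; python3 - <<'E'
import cv2
cv2.imwrite("pics/top6b.png",cv2.resize(cv2.imread("pics/top6.png")[160:260,180:480],None,fx=2.6,fy=2.6))
E
```

```text
t 11.75 pos [0.546  0.2949 0.2416] rpy [1.7993e+02 1.0000e-02 9.7990e+01] F [ 0.84  1.09 -0.41] w 0.0514
(np.float64(0.546), np.float64(0.2967), np.float64(0.24), np.float64(98.0)) xyz cm [0.18 0.02 0.16] w deg [ 0.07  0.01 -0.01]
```

View pics/wrist6.png

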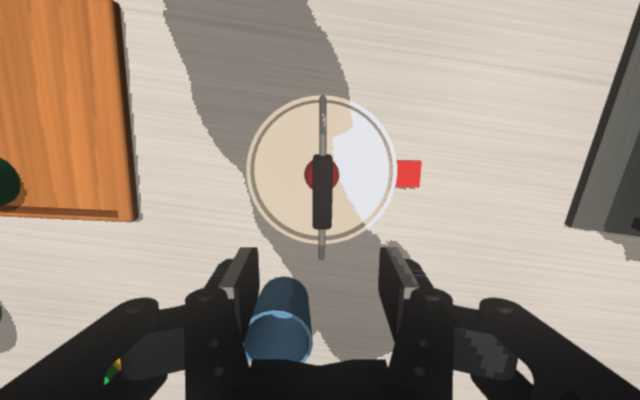

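View pics/top6b.png

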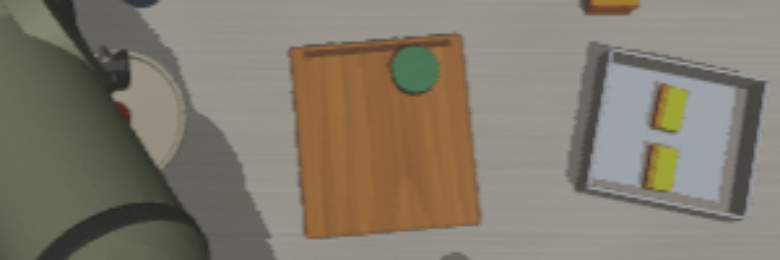

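```bash
python3 - <<'E'
import pickle
from h import *
f=pickle.load(open("wrist6.pkl","rb"))
hsv=cv2.cvtColor(f["pixels"],cv2.COLOR_RGB2HSV).astype(int);H,S,V=hsv[...,0],hsv[...,1],hsv[...,2]
def rect(n,m,b,z):
    o=np.zeros(m.shape,np.uint8);x0,y0,x1,y1=b;o[y0:y1,x0:x1]=m[y0:y1,x0:x1]
    c=max(cv2.findContours(o,cv2.RETR_EXTERNAL,cv2.CHAIN_APPROX_NONE)[0],key=cv2.contourArea)
    P=ray(f,c[:,0],z)[:,:2]*1000; r=cv2.minAreaRect(P.astype(np.float32)); e=cv2.minEnclosingCircle(P.astype(np.float32))
    print(n,cv2.boundingRect(c),[np.round(a,1) for a in r],e)
rect("grip",V<60,(300,140,345,235),.111)
rect("grip mid",V<60,(300,140,345,235),.100)
rect("tab",(H<8)&(S>120)&(V>120),(390,150,430,195),.019)
rect("ball",((H<8)|(H>172))&(S>120),(300,140,345,210),.026)
E
```

```text
grip (314, 156, 18, 72) [array([545.8, 297.2]), array([57.8, 13.4]), np.float64(7.8)] ((545.8900756835938, 296.66766357421875), 29.398359298706055)
grip mid (314, 156, 18, 72) [array([548.5, 297.7]), array([60.1, 13.9]), np.float64(7.8)] ((548.5471801757812, 297.155029296875), 30.581783294677734)
tab (396, 161, 25, 26) [array([535.5, 386.9]), array([26.4, 24.6]), np.float64(8.0)] ((535.5628662109375, 386.47900390625), 17.74018096923828)
ball (305, 163, 8, 25) [array([550.2, 284.3]), array([25. ,  7.2]), np.float64(7.7)] ((549.921875, 286.4441223144531), 12.482937812805176)
```

```bash
python3 go.py .5465 .297 .12 97.6 .5465 .297 .08 97.6
```

```text
t 11.75 pos [0.546  0.2949 0.2416] rpy [1.7993e+02 1.0000e-02 9.7990e+01] F [ 0.84  1.09 -0.41] w 0.0514
(np.float64(0.5465), np.float64(0.297), np.float64(0.12), np.float64(97.6)) xyz cm [ 0.21  0.06 12.16] w deg [0.07 0.01 0.39]
(np.float64(0.5465), np.float64(0.297), np.float64(0.08), np.float64(97.6)) xyz cm [ 0.21  0.05 16.16] w deg [0.07 0.01 0.39]
```

>>> jog_arm([
  {"wx": 0.1,"wy": 0,"wz": 0.4,"x": 0.2,"y": 0.1,"z": 4,"claw": 60},
  {"wx": 0.1,"wy": 0,"wz": 0.4,"x": 0.2,"y": 0.1,"z": 8,"claw": 60},
  {"wx": 0.1,"wy": 0,"wz": 0.4,"x": 0.2,"y": 0.1,"z": 11,"claw": 60},
  {"wx": 0.1,"wy": 0,"wz": 0.4,"x": 0.2,"y": 0.1,"z": 13.5,"claw": 60},
  {"wx": 0.1,"wy": 0,"wz": 0.4,"x": 0.2,"y": 0.1,"z": 15.2,"claw": 50},
  {"wx": 0.1,"wy": 0,"wz": 0.4,"x": 0.2,"y": 0.1,"z": 16.1,"claw": 40},
  {"wx": 0.1,"wy": 0,"wz": 0.4,"x": 0.2,"y": 0.1,"z": 16.1,"claw": 35},
  {"wx": 0.1,"wy": 0,"wz": 0.4,"x": 0.2,"y": 0.1,"z": 16.1,"claw": 35},
  {"wx": 0.1,"wy": 0,"wz": 0.4,"x": 0.2,"y": 0.1,"z": 16.1,"claw": 35},
], squeeze=20)

```text
clock: 12.88
position: [0.5473, 0.2972, 0.0813]
tool_rot: [3.141, -0.0, 1.703]
force: [0.8, 0.7, -0.7]
grip_width: 0.0296
```

```bash
python3 look.py wrist 7; python3 go.py .5465 .297 .08 97.6
```

```text
t 12.93 pos [0.5472 0.2971 0.0812] rpy [ 1.7998e+02 -1.0000e-02  9.7590e+01] F [ 0.3  -0.14  0.2 ] w 0.0296
(np.float64(0.5465), np.float64(0.297), np.float64(0.08), np.float64(97.6)) xyz cm [-0.01 -0.07  0.12] w deg [ 0.02 -0.01 -0.01]
```

View pics/wrist7.png

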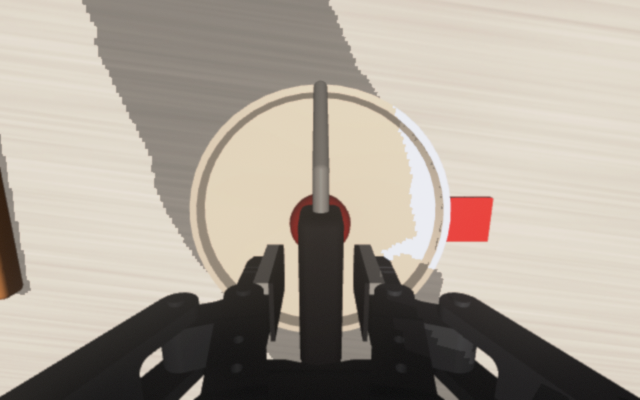

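The grip (columns 300 to 342, centre 320) sits midway between the pads (283 and 356), with the ball under it. I'll close slowly.

>>> jog_arm([
  {"wx": 0,"wy": 0,"wz": 0,"x": 0,"y": 0,"z": 0.1,"claw": 28},
  {"wx": 0,"wy": 0,"wz": 0,"x": 0,"y": 0,"z": 0.1,"claw": 25},
  {"wx": 0,"wy": 0,"wz": 0,"x": 0,"y": 0,"z": 0.1,"claw": 23},
  {"wx": 0,"wy": 0,"wz": 0,"x": 0,"y": 0,"z": 0.1,"claw": 22},
  {"wx": 0,"wy": 0,"wz": 0,"x": 0,"y": 0,"z": 0.1,"claw": 21},
  {"wx": 0,"wy": 0,"wz": 0,"x": 0,"y": 0,"z": 0.1,"claw": 20},
  {"wx": 0,"wy": 0,"wz": 0,"x": 0,"y": 0,"z": 0.1,"claw": 19},
  {"wx": 0,"wy": 0,"wz": 0,"x": 0,"y": 0,"z": 0.1,"claw": 18},
  {"wx": 0,"wy": 0,"wz": 0,"x": 0,"y": 0,"z": 0.1,"claw": 17},
  {"wx": 0,"wy": 0,"wz": 0,"x": 0,"y": 0,"z": 0.1,"claw": 16},
], squeeze=20)

```text
clock: 14.18
position: [0.5472, 0.2972, 0.0802]
tool_rot: [3.141, -0.0, 1.703]
force: [-0.2, 2.9, 1.7]
grip_width: 0.0154
```

>>> jog_arm([
  {"wx": 0,"wy": 0,"wz": 0,"x": 0,"y": 0,"z": 0,"claw": 15},
  {"wx": 0,"wy": 0,"wz": 0,"x": 0,"y": 0,"z": 0,"claw": 12},
  {"wx": 0,"wy": 0,"wz": 0,"x": 0,"y": 0,"z": 0,"claw": 8},
  {"wx": 0,"wy": 0,"wz": 0,"x": 0,"y": 0,"z": 0,"claw": 4},
], squeeze=50)

```text
clock: 14.68
position: [0.5472, 0.2973, 0.0803]
tool_rot: [3.141, -0.0, 1.703]
force: [-1.6, 3.1, 2.9]
grip_width: 0.0152
```

>>> jog_arm([
  {"wx": 0,"wy": 0,"wz": 0,"x": 0,"y": 0,"z": 0,"claw": 0},
  {"wx": 0,"wy": 0,"wz": 0,"x": 0,"y": 0,"z": 0,"claw": 0},
  {"wx": 0,"wy": 0,"wz": 0,"x": 0,"y": 0,"z": 0,"claw": 0},
  {"wx": 0,"wy": 0,"wz": 0,"x": 0,"y": 0,"z": 0,"claw": 0},
], squeeze=90)

```text
clock: 15.18
position: [0.5472, 0.2974, 0.0803]
tool_rot: [3.141, -0.0, 1.703]
force: [-1.9, 2.7, 5.6]
grip_width: 0.015
```

```bash
python3 look.py wrist 8; python3 go.py .5465 .297 .08 97.6
```

```text
t 15.22 pos [0.5472 0.2974 0.0803] rpy [ 1.7997e+02 -3.0000e-02  9.7600e+01] F [-1.3   1.41  4.45] w 0.0146
(np.float64(0.5465), np.float64(0.297), np.float64(0.08), np.float64(97.6)) xyz cm [-0.03 -0.08  0.03] w deg [ 0.03 -0.03 -0.  ]
```

View pics/wrist8.png

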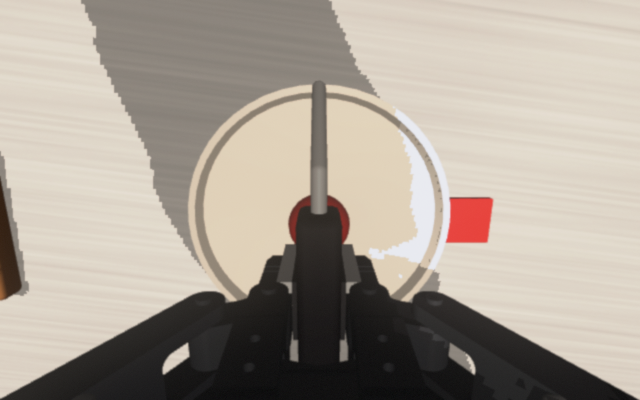

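>>> jog_arm([
  {"wx": 0,"wy": 0,"wz": 0,"x": 0,"y": 0,"z": -0.1,"claw": 0},
  {"wx": 0,"wy": 0,"wz": 0,"x": 0,"y": 0,"z": -0.3,"claw": 0},
  {"wx": 0,"wy": 0,"wz": 0,"x": 0,"y": 0,"z": -0.7,"claw": 0},
  {"wx": 0,"wy": 0,"wz": 0,"x": 0,"y": 0,"z": -1.2,"claw": 0},
  {"wx": 0,"wy": 0,"wz": 0,"x": 0,"y": 0,"z": -1.8,"claw": 0},
  {"wx": 0,"wy": 0,"wz": 0,"x": 0,"y": 0,"z": -2.4,"claw": 0},
  {"wx": 0,"wy": 0,"wz": 0,"x": 0,"y": 0,"z": -2.9,"claw": 0},
  {"wx": 0,"wy": 0,"wz": 0,"x": 0,"y": 0,"z": -3.2,"claw": 0},
  {"wx": 0,"wy": 0,"wz": 0,"x": 0,"y": 0,"z": -3.3,"claw": 0},
  {"wx": 0,"wy": 0,"wz": 0,"x": 0,"y": 0,"z": -3.3,"claw": 0},
])

```text
clock: 16.48
position: [0.5472, 0.2973, 0.1133]
tool_rot: [3.141, -0.0, 1.703]
force: [-0.7, -0.0, -3.7]
grip_width: 0.0146
```

```bash
python3 look.py wrist 9; python3 look.py scene 9; python3 go.py .5472 .2974 .198 97.6;python3 - <<'E'
import cv2
cv2.imwrite("pics/scene9b.png",cv2.resize(cv2.imread("pics/scene9.png")[120:270,300:500],None,fx=4,fy=4))
E
```

```text
t 16.57 pos [0.5471 0.2973 0.1131] rpy [ 1.7999e+02 -2.0000e-02  9.7600e+01] F [-0.64  0.09 -2.97] w 0.0152
(np.float64(0.5472), np.float64(0.2974), np.float64(0.198), np.float64(97.6)) xyz cm [ 0.01  0.01 -8.49] w deg [ 0.01 -0.02  0.  ]
```

View pics/wrist9.png

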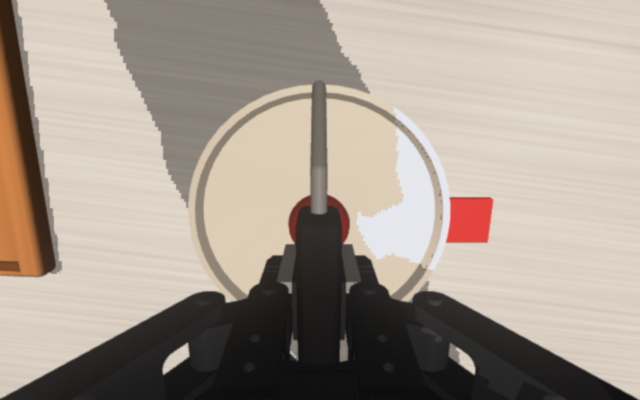

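View pics/scene9b.png

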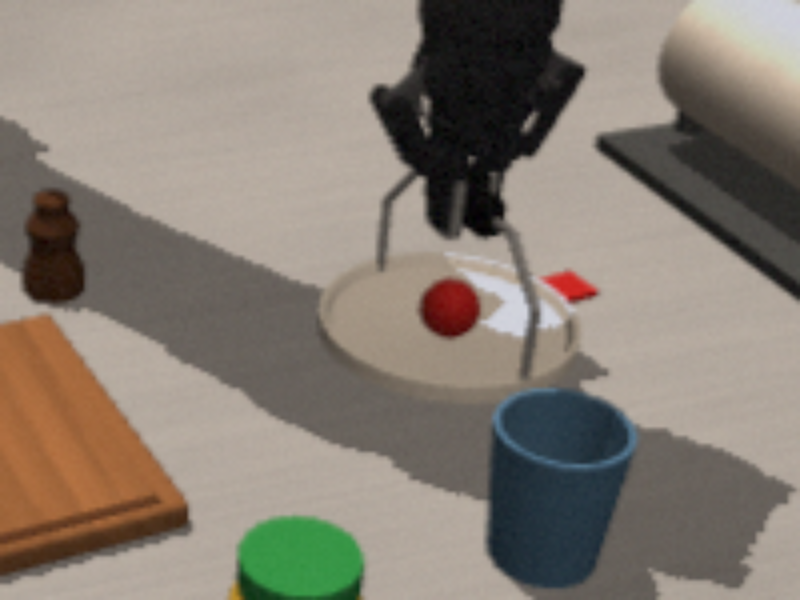

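The plate looks the same in the wrist view as before the lift (rim at columns 190 to 450, ball at (319,222)), so it's level and centred. I'll lift the rest of the way.

>>> jog_arm([
  {"wx": 0,"wy": 0,"wz": 0,"x": 0,"y": 0,"z": -0.3,"claw": 0},
  {"wx": 0,"wy": 0,"wz": 0,"x": 0,"y": 0,"z": -0.9,"claw": 0},
  {"wx": 0,"wy": 0,"wz": 0,"x": 0,"y": 0,"z": -1.8,"claw": 0},
  {"wx": 0,"wy": 0,"wz": 0,"x": 0,"y": 0,"z": -3,"claw": 0},
  {"wx": 0,"wy": 0,"wz": 0,"x": 0,"y": 0,"z": -4.3,"claw": 0},
  {"wx": 0,"wy": 0,"wz": 0,"x": 0,"y": 0,"z": -5.6,"claw": 0},
  {"wx": 0,"wy": 0,"wz": 0,"x": 0,"y": 0,"z": -6.8,"claw": 0},
  {"wx": 0,"wy": 0,"wz": 0,"x": 0,"y": 0,"z": -7.7,"claw": 0},
  {"wx": 0,"wy": 0,"wz": 0,"x": 0,"y": 0,"z": -8.3,"claw": 0},
  {"wx": 0,"wy": 0,"wz": 0,"x": 0,"y": 0,"z": -8.5,"claw": 0},
])

```text
clock: 17.82
position: [0.5471, 0.2973, 0.1984]
tool_rot: [3.141, -0.0, 1.703]
force: [0.3, -0.4, -2.7]
grip_width: 0.0148
```

>>> jog_arm([
  {"wx": 0,"wy": 0,"wz": 0,"x": 0,"y": 0,"z": 0,"claw": 0},
  {"wx": 0,"wy": 0,"wz": 0,"x": 0,"y": 0,"z": 0,"claw": 0},
])

```text
clock: 18.08
position: [0.547, 0.2972, 0.198]
tool_rot: [-3.141, -0.0, 1.703]
force: [-0.4, -0.4, -2.5]
grip_width: 0.0146
```

```bash
python3 go.py .5285 -.006 .198 97.6 .5285 -.006 .198 4.8; python3 -c "
from workcell import bot
print(bot.observe()['qpos'])"
```

```text
t 18.07 pos [0.547  0.2972 0.198 ] rpy [-1.7999e+02 -1.0000e-02  9.7600e+01] F [-0.38 -0.41 -2.55] w 0.0146
(np.float64(0.5285), np.float64(-0.006), np.float64(0.198), np.float64(97.6)) xyz cm [-29.81  -5.84  -0.  ] w deg [-0.01 -0.01 -0.  ]
(np.float64(0.5285), np.float64(-0.006), np.float64(0.198), np.float64(4.8)) xyz cm [-29.81  -5.84  -0.  ] w deg [-1.00e-02 -0.00e+00  9.28e+01]
[-0.53144078  0.55291929 -0.09057291  1.63752641  0.05798728  0.95380896
  1.06126433]
```

>>> jog_arm([
  {"wx": 0,"wy": 0,"wz": 0,"x": -0.3,"y": -0.06,"z": 0,"claw": 0},
  {"wx": 0,"wy": 0,"wz": 0,"x": -0.9,"y": -0.18,"z": 0,"claw": 0},
  {"wx": 0,"wy": 0,"wz": 0,"x": -1.8,"y": -0.35,"z": 0,"claw": 0},
  {"wx": 0,"wy": 0,"wz": 0,"x": -3,"y": -0.59,"z": 0,"claw": 0},
  {"wx": 0,"wy": 0,"wz": 0,"x": -4.2,"y": -0.82,"z": 0,"claw": 0},
  {"wx": 0,"wy": 0,"wz": 0,"x": -5.1,"y": -1,"z": 0,"claw": 0},
  {"wx": 0,"wy": 0,"wz": 0,"x": -5.7,"y": -1.12,"z": 0,"claw": 0},
  {"wx": 0,"wy": 0,"wz": 0,"x": -6,"y": -1.18,"z": 0,"claw": 0},
  {"wx": 0,"wy": 0,"wz": 0,"x": -6,"y": -1.18,"z": 0,"claw": 0},
  {"wx": 0,"wy": 0,"wz": 0,"x": -6,"y": -1.18,"z": 0,"claw": 0},
])

```text
clock: 19.32
position: [0.5432, 0.2366, 0.198]
tool_rot: [-3.142, -0.0, 1.704]
force: [-0.0, -0.7, -2.6]
grip_width: 0.0144
```

```bash
python3 look.py wrist 10; python3 go.py .5285 -.006 .198 97.6
```

```text
t 19.38 pos [0.5432 0.2365 0.198 ] rpy [-1.7999e+02 -2.0000e-02  9.7630e+01] F [ 0.17 -0.17 -3.42] w 0.0149
(np.float64(0.5285), np.float64(-0.006), np.float64(0.198), np.float64(97.6)) xyz cm [-2.385e+01 -4.670e+00 -1.000e-02] w deg [-0.01 -0.02  0.03]
```

View pics/wrist10.png

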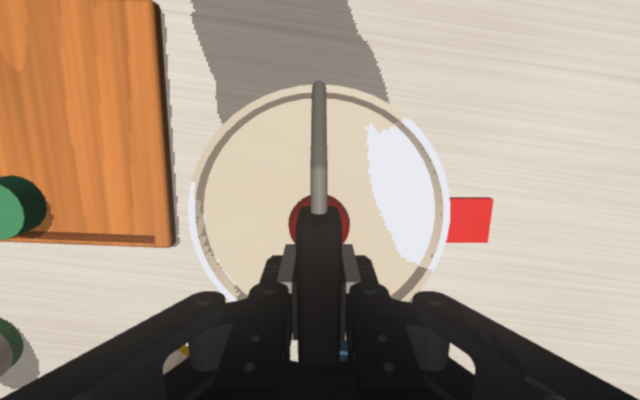

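The ball hasn't moved, still at (319,222). I'll repeat this step four times.

>>> jog_arm([
  {"wx": 0,"wy": 0,"wz": 0,"x": -0.3,"y": -0.06,"z": 0,"claw": 0},
  {"wx": 0,"wy": 0,"wz": 0,"x": -0.9,"y": -0.18,"z": 0,"claw": 0},
  {"wx": 0,"wy": 0,"wz": 0,"x": -1.8,"y": -0.35,"z": 0,"claw": 0},
  {"wx": 0,"wy": 0,"wz": 0,"x": -3,"y": -0.59,"z": 0,"claw": 0},
  {"wx": 0,"wy": 0,"wz": 0,"x": -4.2,"y": -0.82,"z": 0,"claw": 0},
  {"wx": 0,"wy": 0,"wz": 0,"x": -5.1,"y": -1,"z": 0,"claw": 0},
  {"wx": 0,"wy": 0,"wz": 0,"x": -5.7,"y": -1.12,"z": 0,"claw": 0},
  {"wx": 0,"wy": 0,"wz": 0,"x": -6,"y": -1.18,"z": 0,"claw": 0},
  {"wx": 0,"wy": 0,"wz": 0,"x": -6,"y": -1.18,"z": 0,"claw": 0},
  {"wx": 0,"wy": 0,"wz": 0,"x": -6,"y": -1.18,"z": 0,"claw": 0},
])

```text
clock: 20.62
position: [0.5394, 0.1759, 0.1979]
tool_rot: [-3.141, -0.0, 1.704]
force: [0.0, 0.5, -3.3]
grip_width: 0.0146
```

>>> jog_arm([
  {"wx": 0,"wy": 0,"wz": 0,"x": -0.3,"y": -0.06,"z": 0,"claw": 0},
  {"wx": 0,"wy": 0,"wz": 0,"x": -0.9,"y": -0.18,"z": 0,"claw": 0},
  {"wx": 0,"wy": 0,"wz": 0,"x": -1.8,"y": -0.35,"z": 0,"claw": 0},
  {"wx": 0,"wy": 0,"wz": 0,"x": -3,"y": -0.59,"z": 0,"claw": 0},
  {"wx": 0,"wy": 0,"wz": 0,"x": -4.2,"y": -0.82,"z": 0,"claw": 0},
  {"wx": 0,"wy": 0,"wz": 0,"x": -5.1,"y": -1,"z": 0,"claw": 0},
  {"wx": 0,"wy": 0,"wz": 0,"x": -5.7,"y": -1.12,"z": 0,"claw": 0},
  {"wx": 0,"wy": 0,"wz": 0,"x": -6,"y": -1.18,"z": 0,"claw": 0},
  {"wx": 0,"wy": 0,"wz": 0,"x": -6,"y": -1.18,"z": 0,"claw": 0},
  {"wx": 0,"wy": 0,"wz": 0,"x": -6,"y": -1.18,"z": 0,"claw": 0},
])

```text
clock: 21.88
position: [0.5357, 0.1153, 0.1979]
tool_rot: [-3.141, -0.001, 1.705]
force: [-0.4, -0.3, -2.2]
grip_width: 0.0143
```

>>> jog_arm([
  {"wx": 0,"wy": 0,"wz": 0,"x": -0.3,"y": -0.06,"z": 0,"claw": 0},
  {"wx": 0,"wy": 0,"wz": 0,"x": -0.9,"y": -0.18,"z": 0,"claw": 0},
  {"wx": 0,"wy": 0,"wz": 0,"x": -1.8,"y": -0.35,"z": 0,"claw": 0},
  {"wx": 0,"wy": 0,"wz": 0,"x": -3,"y": -0.59,"z": 0,"claw": 0},
  {"wx": 0,"wy": 0,"wz": 0,"x": -4.2,"y": -0.82,"z": 0,"claw": 0},
  {"wx": 0,"wy": 0,"wz": 0,"x": -5.1,"y": -1,"z": 0,"claw": 0},
  {"wx": 0,"wy": 0,"wz": 0,"x": -5.7,"y": -1.12,"z": 0,"claw": 0},
  {"wx": 0,"wy": 0,"wz": 0,"x": -6,"y": -1.18,"z": 0,"claw": 0},
  {"wx": 0,"wy": 0,"wz": 0,"x": -6,"y": -1.18,"z": 0,"claw": 0},
  {"wx": 0,"wy": 0,"wz": 0,"x": -6,"y": -1.18,"z": 0,"claw": 0},
])

```text
clock: 23.12
position: [0.532, 0.0545, 0.1979]
tool_rot: [-3.141, -0.001, 1.705]
force: [0.3, -0.7, -2.0]
grip_width: 0.0147
```

```bash
python3 look.py wrist 11; python3 go.py .5285 -.006 .198 97.6 .5285 -.006 .198 4.8
```

```text
t 23.18 pos [0.532  0.0545 0.1978] rpy [-1.7999e+02 -4.0000e-02  9.7700e+01] F [ 0.28  0.04 -3.64] w 0.0146
(np.float64(0.5285), np.float64(-0.006), np.float64(0.198), np.float64(97.6)) xyz cm [-5.95 -1.16 -0.02] w deg [-0.01 -0.04  0.1 ]
(np.float64(0.5285), np.float64(-0.006), np.float64(0.198), np.float64(4.8)) xyz cm [-5.95 -1.16 -0.02] w deg [-4.00e-02 -3.00e-02  9.29e+01]
```

View pics/wrist11.png

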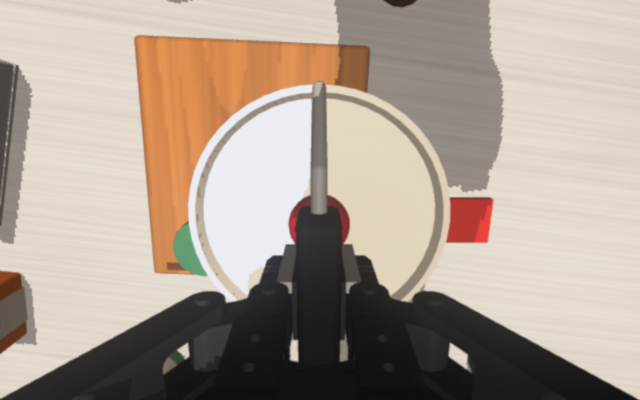

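>>> jog_arm([
  {"wx": 0,"wy": 0,"wz": 0,"x": -0.3,"y": -0.06,"z": 0,"claw": 0},
  {"wx": 0,"wy": 0,"wz": 0,"x": -0.9,"y": -0.18,"z": 0,"claw": 0},
  {"wx": 0,"wy": 0,"wz": 0,"x": -1.8,"y": -0.35,"z": 0,"claw": 0},
  {"wx": 0,"wy": 0,"wz": 0,"x": -3,"y": -0.59,"z": 0,"claw": 0},
  {"wx": 0,"wy": 0,"wz": 0,"x": -4.2,"y": -0.82,"z": 0,"claw": 0},
  {"wx": 0,"wy": 0,"wz": 0,"x": -5.1,"y": -1,"z": 0,"claw": 0},
  {"wx": 0,"wy": 0,"wz": 0,"x": -5.7,"y": -1.12,"z": 0,"claw": 0},
  {"wx": 0,"wy": 0,"wz": 0,"x": -6,"y": -1.18,"z": 0,"claw": 0},
  {"wx": 0,"wy": 0,"wz": 0,"x": -6,"y": -1.18,"z": 0,"claw": 0},
  {"wx": 0,"wy": 0,"wz": 0,"x": -6,"y": -1.18,"z": 0,"claw": 0},
])

```text
clock: 24.42
position: [0.5284, -0.0061, 0.1978]
tool_rot: [-3.142, -0.001, 1.706]
force: [0.8, -0.1, -2.6]
grip_width: 0.0145
```

>>> jog_arm([
  {"wx": 0,"wy": 0,"wz": 0.9,"x": 0,"y": 0,"z": 0,"claw": 0},
  {"wx": 0,"wy": 0,"wz": 2.8,"x": 0,"y": 0,"z": 0,"claw": 0},
  {"wx": 0,"wy": 0,"wz": 5.6,"x": 0,"y": 0,"z": 0,"claw": 0},
  {"wx": 0,"wy": 0,"wz": 9.3,"x": 0,"y": 0,"z": 0,"claw": 0},
  {"wx": 0,"wy": 0,"wz": 13.9,"x": 0,"y": 0,"z": 0,"claw": 0},
  {"wx": 0,"wy": 0,"wz": 17.6,"x": 0,"y": 0,"z": 0,"claw": 0},
  {"wx": 0,"wy": 0,"wz": 20.4,"x": 0,"y": 0,"z": 0,"claw": 0},
  {"wx": 0,"wy": 0,"wz": 22.3,"x": 0,"y": 0,"z": 0,"claw": 0},
  {"wx": 0,"wy": 0,"wz": 23.2,"x": 0,"y": 0,"z": 0,"claw": 0},
  {"wx": 0,"wy": 0,"wz": 23.2,"x": 0,"y": 0,"z": 0,"claw": 0},
])

```text
clock: 25.68
position: [0.5284, -0.0061, 0.1978]
tool_rot: [-3.141, -0.001, 1.301]
force: [-0.7, -0.3, -2.2]
grip_width: 0.0147
```

```bash
python3 look.py wrist 12; python3 go.py .5285 -.006 .198 5.2; python3 - <<'E'
import cv2,numpy as np
for i in (11,12):
    im=cv2.imread(f"pics/wrist{i}.png");h=cv2.cvtColor(im,cv2.COLOR_BGR2HSV)
    m=((h[...,0]<8)|(h[...,0]>172))&(h[...,1]>120)
    y,x=np.nonzero(m[170:260,270:370]);print(i,x.min()+270,x.max()+270,y.min()+170)
E
```

```text
t 25.73 pos [ 0.5284 -0.0061  0.1978] rpy [-1.7998e+02 -5.0000e-02  7.4550e+01] F [-0.67 -0.31 -2.89] w 0.0144
(np.float64(0.5285), np.float64(-0.006), np.float64(0.198), np.float64(5.2)) xyz cm [ 0.01  0.01 -0.02] w deg [-5.000e-02 -3.000e-02  6.935e+01]
11 290 348 198
12 289 348 197
```

Three more turns of 23.1 degrees remain.

>>> jog_arm([
  {"wx": 0,"wy": 0,"wz": 0.9,"x": 0,"y": 0,"z": 0,"claw": 0},
  {"wx": 0,"wy": 0,"wz": 2.8,"x": 0,"y": 0,"z": 0,"claw": 0},
  {"wx": 0,"wy": 0,"wz": 5.6,"x": 0,"y": 0,"z": 0,"claw": 0},
  {"wx": 0,"wy": 0,"wz": 9.3,"x": 0,"y": 0,"z": 0,"claw": 0},
  {"wx": 0,"wy": 0,"wz": 13.9,"x": 0,"y": 0,"z": 0,"claw": 0},
  {"wx": 0,"wy": 0,"wz": 17.6,"x": 0,"y": 0,"z": 0,"claw": 0},
  {"wx": 0,"wy": 0,"wz": 20.4,"x": 0,"y": 0,"z": 0,"claw": 0},
  {"wx": 0,"wy": 0,"wz": 22.3,"x": 0,"y": 0,"z": 0,"claw": 0},
  {"wx": 0,"wy": 0,"wz": 23.1,"x": 0,"y": 0,"z": 0,"claw": 0},
  {"wx": 0,"wy": 0,"wz": 23.1,"x": 0,"y": 0,"z": 0,"claw": 0},
])

```text
clock: 26.98
position: [0.5284, -0.0061, 0.1978]
tool_rot: [-3.141, -0.001, 0.898]
force: [0.1, -0.3, -4.2]
grip_width: 0.0147
```

>>> jog_arm([
  {"wx": 0,"wy": 0,"wz": 0.9,"x": 0,"y": 0,"z": 0,"claw": 0},
  {"wx": 0,"wy": 0,"wz": 2.8,"x": 0,"y": 0,"z": 0,"claw": 0},
  {"wx": 0,"wy": 0,"wz": 5.6,"x": 0,"y": 0,"z": 0,"claw": 0},
  {"wx": 0,"wy": 0,"wz": 9.3,"x": 0,"y": 0,"z": 0,"claw": 0},
  {"wx": 0,"wy": 0,"wz": 13.9,"x": 0,"y": 0,"z": 0,"claw": 0},
  {"wx": 0,"wy": 0,"wz": 17.6,"x": 0,"y": 0,"z": 0,"claw": 0},
  {"wx": 0,"wy": 0,"wz": 20.4,"x": 0,"y": 0,"z": 0,"claw": 0},
  {"wx": 0,"wy": 0,"wz": 22.3,"x": 0,"y": 0,"z": 0,"claw": 0},
  {"wx": 0,"wy": 0,"wz": 23.1,"x": 0,"y": 0,"z": 0,"claw": 0},
  {"wx": 0,"wy": 0,"wz": 23.1,"x": 0,"y": 0,"z": 0,"claw": 0},
])

```text
clock: 28.22
position: [0.5284, -0.0061, 0.1978]
tool_rot: [-3.141, -0.0, 0.495]
force: [0.3, -0.1, -2.8]
grip_width: 0.015
```

>>> jog_arm([
  {"wx": 0,"wy": 0,"wz": 0.9,"x": 0,"y": 0,"z": 0,"claw": 0},
  {"wx": 0,"wy": 0,"wz": 2.8,"x": 0,"y": 0,"z": 0,"claw": 0},
  {"wx": 0,"wy": 0,"wz": 5.6,"x": 0,"y": 0,"z": 0,"claw": 0},
  {"wx": 0,"wy": 0,"wz": 9.3,"x": 0,"y": 0,"z": 0,"claw": 0},
  {"wx": 0,"wy": 0,"wz": 13.9,"x": 0,"y": 0,"z": 0,"claw": 0},
  {"wx": 0,"wy": 0,"wz": 17.6,"x": 0,"y": 0,"z": 0,"claw": 0},
  {"wx": 0,"wy": 0,"wz": 20.4,"x": 0,"y": 0,"z": 0,"claw": 0},
  {"wx": 0,"wy": 0,"wz": 22.3,"x": 0,"y": 0,"z": 0,"claw": 0},
  {"wx": 0,"wy": 0,"wz": 23.1,"x": 0,"y": 0,"z": 0,"claw": 0},
  {"wx": 0,"wy": 0,"wz": 23.1,"x": 0,"y": 0,"z": 0,"claw": 0},
])

```text
clock: 29.48
position: [0.5284, -0.0061, 0.1978]
tool_rot: [-3.141, 0.0, 0.092]
force: [0.3, 0.3, -1.7]
grip_width: 0.0148
```

```bash
python3 look.py wrist 13; python3 look.py top 13;python3 look.py scene 13; python3 go.py .5285 -.006 .198 5.2; python3 - <<'E'
import cv2,numpy as np
a=cv2.resize(cv2.imread("pics/top13.png")[160:285,270:480],None,fx=3.5,fy=3.5)
cv2.imwrite("pics/top13b.png",a)
E
```

```text
t 29.62 pos [ 0.5284 -0.0061  0.1978] rpy [-179.95    0.      5.29] F [-0.04 -0.35 -2.11] w 0.0148
(np.float64(0.5285), np.float64(-0.006), np.float64(0.198), np.float64(5.2)) xyz cm [ 0.01 -0.01 -0.02] w deg [-0.05  0.    0.09]
```

View pics/wrist13.png

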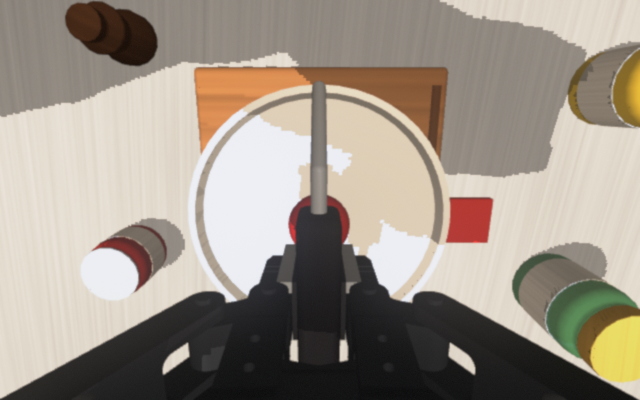

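View pics/top13b.png

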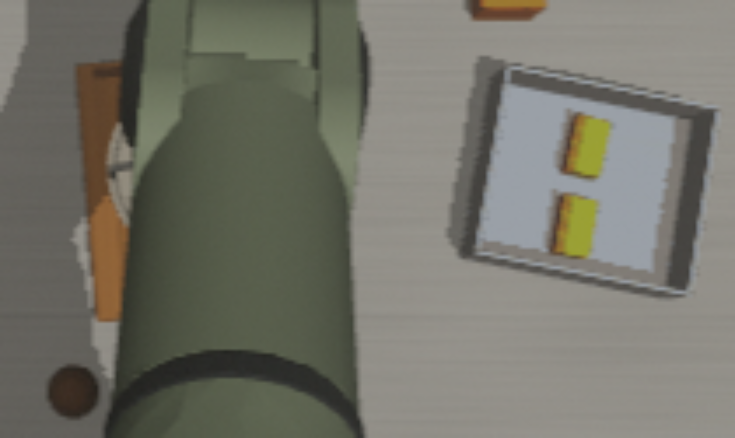

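View pics/scene13.png

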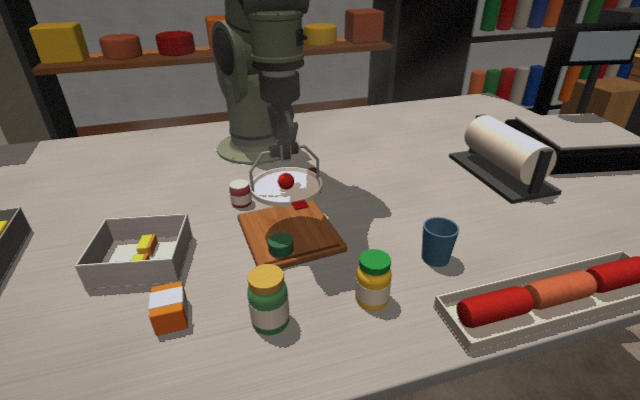

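The ball is still at (319,222) in the hand view. The board's side edge (row 68) is parallel to the tab's direction, and both rinds are in the bin. The green cheese is on the board. I'll hand it in.

>>> jog_arm([
  {"wx": 0,"wy": 0,"wz": 0,"x": 0,"y": 0,"z": 0,"claw": 0},
  {"wx": 0,"wy": 0,"wz": 0,"x": 0,"y": 0,"z": 0,"claw": 0},
])

```text
clock: 29.88
position: [0.5284, -0.0061, 0.1978]
tool_rot: [-3.141, 0.0, 0.092]
force: [0.0, -0.6, -3.5]
grip_width: 0.0144
```

```bash
python3 go.py .5285 -.006 .198 5.2; python3 -c "
from workcell import bot
print(bot.job_done())"
```

```text
t 29.88 pos [ 0.5284 -0.0061  0.1978] rpy [-1.7995e+02  1.0000e-02  5.2900e+00] F [ 0.05 -0.62 -3.48] w 0.0144
(np.float64(0.5285), np.float64(-0.006), np.float64(0.198), np.float64(5.2)) xyz cm [ 0.01 -0.01 -0.02] w deg [-0.05  0.01  0.09]
the job is handed in; nothing more can be done
None
```

I put both rind ends in the scrap bin, lifted the plate straight up by about 12 cm, carried it over the board and turned it about 92 degrees. I handed the job in at 29.9 s of the 64 s allowed; no verdict was reported.

- **Plate:** it is held about 10 cm above the board, within about 1 mm of the measured board middle. The gripper's yaw is 5.3 degrees against 5.2 measured for the board. Gripper tilt is under 0.1 degrees.
- **Ball:** it sat in the same place in every wrist picture from the grip to the end, to within about 1 pixel.
- **Rinds and green cheese:** the last pictures show both rinds lying in the bin and the green cheese on the board.
- **Everything else:** the other things looked to be where they started, though I did not measure that.

No check failed. In the last top view the arm hid the plate, so the final plate checks rest on the wrist and scene pictures and the arm's own pose reading.

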